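# Put the spare gas cartridge in the lower tier of the service case

## Robot

A 6-joint arm with a two-finger parallel gripper is mounted at the origin on a cart in front of the work surface, level with it; the furniture and walls round the work are solid. World frame = base frame: x ahead of the robot, y to its left, z up, the work surface at z = 0. Lengths are in m, angles in degrees, forces in N, time in s.
With the tool pointing down it reaches from about 0.3 to 0.75 m from the base axis. Payload 8.5 kg.
Tool frame: the origin (TCP) lies midway between the tips of the shut fingers; the grasp point (between the pads) lies 19 mm behind it (env.grip_depth is the distance from the TCP to the grasp point, in m); y points along the fingers, x is the direction in which the jaws open and shut, and the axes are right-handed (so a half turn about y gives the same grasp; the last joint's range is limited). The gripper opens to 85 mm and grips with 20 to 120 N. Pads are 22 mm wide; open, the fingers measure 114 mm over their backs; the gripper's body (76 mm by 85 mm) begins 54 mm behind the grasp point. The pads swing forward as they close: fully open they stand 13 mm farther back than shut.
Start: joints at [-78.742, 21.807, 74.336, -0, 83.858, -12.336], TCP at [0.22, -0.504, 0.231] pointing down, gripper open.
Joint ranges: [-178.18, 178.18], [-50.72, 133.34], [12.68, 142.11], [-81.47, 261.47], [9.98, 163.14], [-165.26, 165.26]. Speed limits (degrees/s): [136.94, 136.94, 180, 180, 180, 180].

## Interface

Orientations are given as a 3x3 rotation matrix whose columns are the frame's x, y, z axes.
In Python, from rig import env gives the robot as it stands.
- The arm moves only by the shell command python3 -m inch 'ROWS' [FORCE]. ROWS is JSON, a list that holds one entry, the list of rows, each a list of 7 numbers: the gripper command: -1 is shut, 1 is fully open, values between are in proportion, then the shift along the world's x, y, z in cm, then the turn, a rotation vector about the world's x, y, z in degrees. In form: [[[grip, dx, dy, dz, rx, ry, rz], ...]]. A call has 1 to 20 rows; each row is the pose to reach, as a shift and turn from the pose commanded when the call began; what a row does not reach only later rows make up. A row lasts 1/8 s, in which the tool goes at most 62.5 mm and 10.7 degrees, less where a joint would pass 70% of its speed; a pose out of reach is approached as far as the arm can. A call with a gripper value outside its range is refused whole. The fingers move at their own pace and stop on an object; FORCE is the grip in N (left out, the last holds). Time passes only in rows, so rows that repeat a pose let the fingers close. It gives the time, the measured TCP pose, the force and the opening at its end, in the units of the state.
- env.observe(): the state, without advancing time (a new reading comes with each control period).
- env.get_image(name): name is "scene" or "top"; returns a dict with "frame" (384x512x3 uint8, red, green, blue), "mtx" (3x3 intrinsics, pixels), "distortion" ([k1, k2, p1, p2, k3] as OpenCV has them; the pictures are not rectified), "rvec" (rotation vector, rad) and "tvec" (3), from world to camera coordinates, as OpenCV has them. Camera axes: x right, y down, z forward; pixel columns grow to the right and rows downward; lengths in m; the calibration is good to about 2 mm. A picture is of the moment at which its call begins. There is no depth.
- env.close_job(): hands the job in, once; it reports no verdict.
The state is a dict: "time_s": time; "q": joint angles; "qvel": joint speeds; "joint_efforts": joint torques, N m; "position": TCP position; "tool_rot": TCP orientation; "ft_force": force on the tool from outside, world axes, zero at the start; "wrist_torque": the same for the moment, N m; "grip_width": finger opening in m.
Only numpy, scipy, OpenCV 4.12 (cv2) and the standard library are available. Lean on these libraries where they do the work, as an engineer would, in place of code of your own. Each camera call takes 0.05 s, during which the arm holds its last target.

## Task

Lift the hinged tray flap of the service case by its red pull until it stands fully open against its stop, then lay the gas purifier cartridge gently into the two white saddles in the lower tier under it, either way round, with its barrel down in both notches. Let go of it, then swing the flap back down until it is fully shut over the cartridge, and leave everything else on the bench where it stands.

Things in the scene. Friction and masses are not known exactly. Their poses are not given: they have to be found in the camera images.
- case: Open grey two-tier service case, fixed, 170 mm deep (x), 250 mm wide (y), walls 64 mm high, 5 mm thick; origin at the centre of its underside, x to the hinge side, away from the robot. Its lid stands open behind the far wall, top 230 mm up. Inside, dividers 35 mm high run along x at y = +62 and -62 mm; beyond them lies the rest of the kit, fixed.
- seat (a point): Where the cartridge's centre belongs, 40 mm above the bench; axes as the case. Two white saddles, 8 mm thick plates across x at x = +31 and -31 mm from here, 76 mm wide, tops 9 mm above here, each with a notch along x: open upward, 36 mm wide, bottom 15 mm below here, flared mouth. Between them the floor, 34 mm below here, is free for fingers out to the dividers.
- flap (a joint): Angle of the hinged flap (rad): 0 shut and level, 1.05 fully open on its stop. Stiff friction hinge: it stays where it is left, takes about 2 to 5 N at the pull. Fully open it still leans over the lower tier, its pull 242 mm up, almost above the seat: a hand reaches the seat only leaning 25 to 45 degrees, from the robot's side, fingers pointing down and away from the robot.
- flap_hinge (a point): Middle of the flap's hinge line, 67 mm above the bench at the case's far wall; the line runs along the case's y. The flap is 166 mm long, a 4 mm sheet with a 10 mm rim round its upper side, where hand tools are clipped.
- flap_pull (a point): Middle of the grip bar of the flap's red D-shaped pull: round, 10 mm in diameter, 78 mm long along the case's y, 202 mm from the hinge line, in the flap's plane beyond its front edge; the gap behind it is 30 mm, so fingers can straddle it from above and it can turn between them. Shut, it is 67 mm above the bench, 37 mm before the front wall. x axis points along the flap to the hinge.
- cartridge: Gas purifier cartridge, loose, 138 mm long, about 0.16 kg: clear barrel 30 mm in diameter, green and brown filling, 84 mm long between hexagonal aluminium caps (34 mm across flats, 15 mm long), small brass nuts at the ends. Origin at its middle on the axis; x along the axis. It lies on its caps, axis 17 mm up, left of the case, pointing roughly away from the robot. Grip the barrel's middle.
- label_tape: Bystander: loose roll of beige tape lying flat, 78 mm across, 19 mm high, right of the case; origin at its underside.
- beaker_100: Bystander: loose clear beaker, 57 mm across, 72 mm high; origin at its underside.
- septa_jar: Bystander: loose small white jar with a green lid, 39 mm across, 47 mm high; origin at its underside.
- headspace_vial_1: Bystander: loose clear vial standing, white cap, 23 mm across, 77 mm high; origin at its underside.
- headspace_vial_2: Bystander: a second such vial; origin at its underside.

How it is judged (in metres and radians):
On the way, in this order (a step that is already met when the one before it is completed fails the run):
1. the flap stands fully open (value of joint flap above 0.98 rad), for 0.2 s.
2. the cartridge lies down in both saddles, let go, with the flap still open (value of joint flap above 0.8 rad and horizontal distance between cartridge and seat below 0.012 m and z of cartridge in the frame of seat below 0.005 m and angle between the x axis of cartridge and the x axis of case, either way round below 0.1 rad and contact force between the fingers and cartridge below 0.1 N), for 0.2 s.
At the end, for the whole second after the job is handed in: The flap is shut (under 0.03 rad) and the cartridge rests under it with its barrel down in both saddles: centre within 12 mm of the seat seen from above and within 5 mm of its height, along the case's x to 0.1 rad either way round (value of joint flap below 0.03 rad and horizontal distance between cartridge and seat below 0.012 m and z of cartridge in the frame of seat between -0.006 and 0.005 m and angle between the x axis of cartridge and the x axis of case, either way round below 0.1 rad and linear speed of cartridge below 0.02 m/s); the robot touches nothing.
It fails at once if the cartridge is pressed or knocked hard against the case (over 40 N) (contact force between cartridge and case above 40 N).
It fails at once if the cartridge is dropped: it falls freely over some 12 mm (not held, faster than 0.5 m/s) (contact force between the fingers and cartridge below 0.1 N and linear speed of cartridge above 0.5 m/s).
It fails at once if a bystander is pushed over 20 mm away or knocked over (distance of any of label_tape, beaker_100, septa_jar, headspace_vial_1, headspace_vial_2 from where it was at the start of the episode above 0.02 m or angle between any of beaker_100, septa_jar, headspace_vial_1, headspace_vial_2's own z axis and vertical above 0.5 rad).
It also fails if it takes over 72 s, if anything falls off the work surface, if the arm or the gripper's body presses on something with over 40 N, if the wrist force passes 120 N, or if a joint passes its speed limit or range.

## Working session

There is one attempt and no reset: what is moved stays moved. The work goes in short steps, Python scripts to look and compute and a shell command to move; the robot and the scene stay as the last step left them, time stands still between calls to the robot, and variables do not carry over. Pictures are saved under pics/ and viewed, and the job is handed in when it is done.

```bash
ls; mkdir -p pics; cat > h.py <<'E'
import numpy as np,cv2
from rig import env
def shot(name,fn):
    d=env.get_image(name); np.savez('pics/'+fn+'.npz',**{k:np.asarray(v) for k,v in d.items()})
    cv2.imwrite('pics/'+fn+'.png',cv2.resize(d['frame'][:,:,::-1],(800,600),interpolation=cv2.INTER_CUBIC)); return d
def load(fn): return dict(np.load('pics/'+fn+'.npz'))
def ray(d,u,v):
    p=cv2.undistortPoints(np.array([[[u,v]]],float),d['mtx'],d['distortion'])[0,0]
    R=cv2.Rodrigues(np.asarray(d['rvec'],float))[0]; t=np.asarray(d['tvec'],float).ravel()
    return -R.T@t, R.T@np.array([p[0],p[1],1])
def onz(d,u,v,z):
    c,r=ray(d,u,v); return c+r*(z-c[2])/r[2]
def proj(d,P):
    return cv2.projectPoints(np.array(P,float).reshape(-1,1,3),d['rvec'],d['tvec'],d['mtx'],d['distortion'])[0][:,0]
E
python3 - <<'E'
from h import *
for n in('scene','top'):
    d=shot(n,n+'0'); c,_=ray(d,256,192); print(n,c)
s=env.observe(); print(s['time_s'],s['position'],s['tool_rot'],s['grip_width'],env.grip_depth)
E
```

```text
pics
scene [-0.29024505  0.5299969   1.08900401]
top [0.36772483 0.01782569 1.39026743]
0.1 [ 0.22007625 -0.5037584   0.2307723 ] [[ 4.00248803e-01 -2.83857342e-04  9.16406468e-01]
 [-9.16405572e-01  1.30870216e-03  4.00248816e-01]
 [-1.31291669e-03 -9.99999103e-01  2.63678024e-04]] 0.08551872578608151 0.0187
```

View pics/scene0.png

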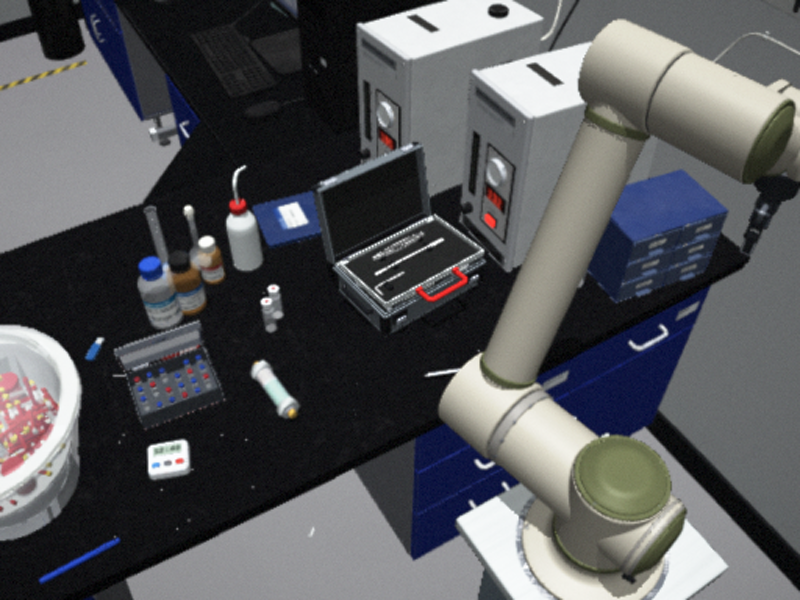

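View pics/top0.png

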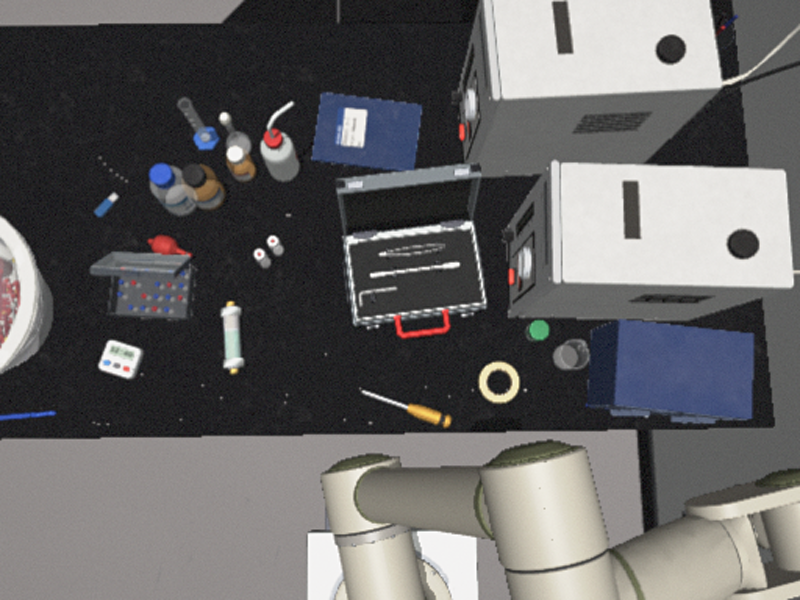

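The scene view shows the case (~400,250), its red pull (~440,285) and the cartridge (~275,388). In the top view the pull is at ~(422,325) and the cartridge runs from (231,303) to (234,373). I'll measure these next.

```bash
python3 - <<'E'
from h import *
def red(d,u0,u1,v0,v1):
    hsv=cv2.cvtColor(d['frame'],cv2.COLOR_RGB2HSV); m=((hsv[...,0]<8)|(hsv[...,0]>172))&(hsv[...,1]>150)&(hsv[...,2]>90)
    k=np.zeros_like(m); k[v0:v1,u0:u1]=m[v0:v1,u0:u1]; return k
for n,box in(('top0',(245,295,190,220)),('scene0',(260,305,165,200))):
    d=load(n); m=red(d,*box); v,u=np.nonzero(m)
    P=np.array([onz(d,a,b,.067) for a,b in zip(u,v)])[:,:2]
    r=cv2.minAreaRect((P*1000).astype(np.float32)); print(n,len(u),r,'\n',cv2.boxPoints(r).round(1).tolist())
d=load('top0'); f=d['frame']
c=cv2.resize(f[130:225,205:325,::-1],None,fx=6,fy=6,interpolation=cv2.INTER_CUBIC); cv2.imwrite('pics/topcase.png',c)
c=cv2.resize(f[180:250,120:190,::-1],None,fx=8,fy=8,interpolation=cv2.INTER_CUBIC); cv2.imwrite('pics/topcart.png',c)
d=load('scene0'); f=d['frame']
c=cv2.resize(f[85:215,195:320,::-1],None,fx=4.5,fy=4.5,interpolation=cv2.INTER_CUBIC); cv2.imwrite('pics/sccase.png',c)
E
```

```text
top0 223 ((532.5355834960938, -62.83464050292969), (43.67564010620117, 102.31633758544922), 6.722818374633789) 
 [[504.8999938964844, -14.600000381469727], [516.7999877929688, -116.19999694824219], [560.2000122070312, -111.0999984741211], [548.2000122070312, -9.5]]
scene0 176 ((545.39990234375, -69.64286804199219), (47.51648712158203, 105.39258575439453), 6.4230875968933105) 
 [[515.9000244140625, -19.899999618530273], [527.7000122070312, -124.69999694824219], [574.9000244140625, -119.4000015258789], [563.0999755859375, -14.600000381469727]]
```

View pics/topcase.png

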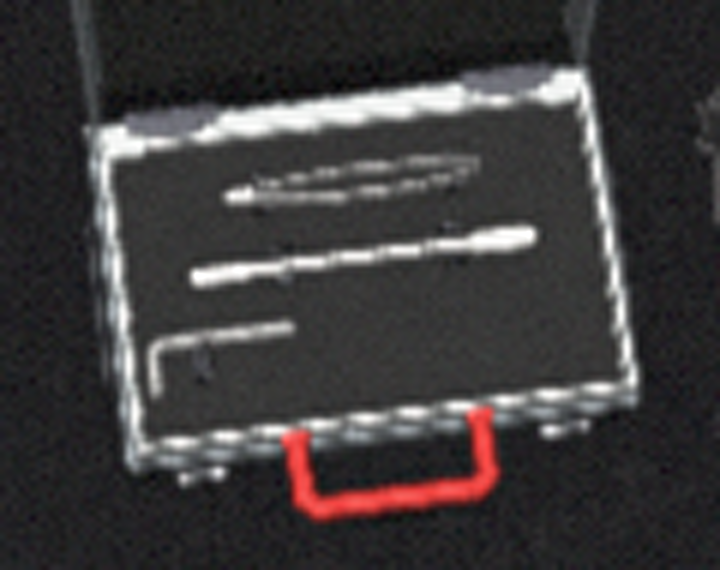

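View pics/topcart.png

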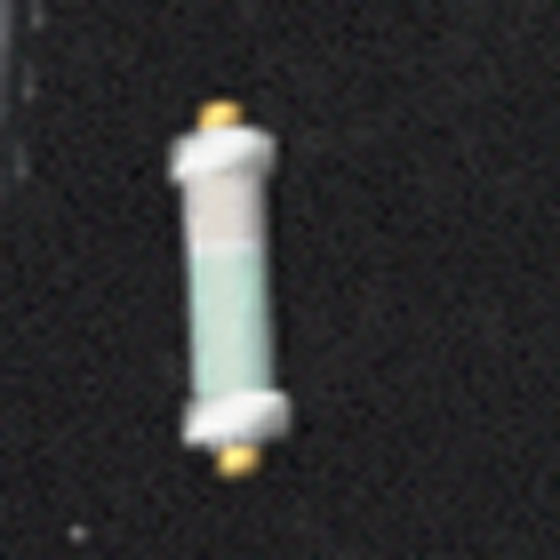

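View pics/sccase.png

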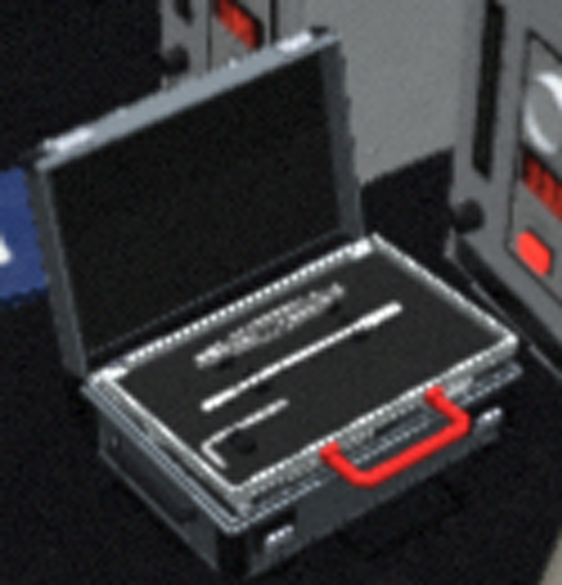

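```bash
cat >> h.py <<'E'
def tri(a,ua,b,ub):
    c1,r1=ray(a,*ua); c2,r2=ray(b,*ub)
    s=np.linalg.lstsq(np.c_[r1,-r2],c2-c1,rcond=None)[0]
    p,q=c1+r1*s[0],c2+r2*s[1]; return (p+q)/2, np.linalg.norm(p-q)
def crop(x,y,s,ox,oy): return ((x+.5)/s-.5+ox,(y+.5)/s-.5+oy)
E
python3 - <<'E'
from h import *
t=load('top0');s=load('scene0')
T=lambda x,y:crop(x,y,6,205,130); S=lambda x,y:crop(x,y,4.5,195,85)
for nm,a,b in (('pull L',(316,509),(362,477)),('pull R',(487,488),(464,428)),('root L',(297,432),(328,455)),('root R',(481,409),(434,395)),
  ('case far L lip',(97,130),(90,378)),('flap far R',(582,75),(370,240)),('fl front R',(635,385),(517,345)),('front L',(135,450),(235,500))):
    p,e=tri(t,T(*a),s,S(*b)); print(nm,p.round(4),round(e,4))
# cartridge: brass nuts
C=lambda x,y:crop(x,y,8,120,180)
print(onz(t,*C(220,115),.017),onz(t,*C(238,460),.017), onz(t,*C(222,150),.017),onz(t,*C(237,420),.017))
# blobs scene brass
for d in(t,s):
    h=cv2.cvtColor(d['frame'],cv2.COLOR_RGB2HSV); m=((h[...,0]>14)&(h[...,0]<28)&(h[...,1]>120)&(h[...,2]>110)).astype(np.uint8)
    n,l,st,ce=cv2.connectedComponentsWithStats(m)
    for i in range(1,n):
        if st[i,4]>4: print(st[i,4],ce[i].round(1),onz(d,*ce[i],.017).round(4))
E
```

```text
pull L [ 0.512  -0.0216  0.085 ] 0.0062
pull R [ 0.5209 -0.106   0.0799] 0.0033
root L [ 0.549  -0.0155  0.0765] 0.0005
root R [ 0.5588 -0.1054  0.0795] 0.0002
case far L lip [0.7034 0.0816 0.0673] 0.0001
flap far R [ 0.7285 -0.1621  0.0697] 0.0011
fl front R [ 0.5692 -0.1809  0.0821] 0.0002
front L [0.5394 0.0621 0.0841] 0.002
[0.5845125  0.30888502 0.017     ] [0.45331382 0.29918938 0.017     ] [0.57101861 0.30781846 0.017     ] [0.46831775 0.29988738 0.017     ]
81 [156.1 107.1] [0.861 0.287 0.017]
106 [132.4 121.3] [0.8152 0.36   0.017 ]
10 [146.8 193.6] [0.5856 0.3097 0.017 ]
7 [149.4 237.6] [0.4518 0.2988 0.017 ]
163 [271.6 264.3] [ 0.3671 -0.0668  0.017 ]
27 [285.9 269.1] [ 0.3522 -0.1091  0.017 ]
10 [46.5 41.8] [1.9359 0.3443 0.017 ]
12 [36.8 44.8] [1.9355 0.3914 0.017 ]
11 [27.3 47.5] [1.9361 0.4368 0.017 ]
8 [17.  50.9] [1.9342 0.4862 0.017 ]
9 [ 8.2 53.3] [1.9368 0.5275 0.017 ]
7 [137.1 162.1] [0.9119 0.2669 0.017 ]
34 [118.  176.2] [0.8809 0.3452 0.017 ]
15 [186.3 263.9] [0.4567 0.2999 0.017 ]
```

Triangulating gives the pull bar's middle at about (0.517,-0.064,~0.08), so the flap starts slightly ajar. The case yaw is about 6.2°, and the cartridge centre is about (0.519,0.304) with a yaw of about 4.2°. Next I move above the pull.

```bash
python3 -m inch '[[[-0.34,10,14.5,-1,0,0,24],[-0.34,20,29.5,-2,0,0,48],[-0.34,29.6,44,-4,0,0,72.7],[-0.34,29.6,44,-4,0,0,72.7],[-0.34,29.6,44,-4,0,0,72.7],[-0.34,29.6,44,-4,0,0,72.7],[-0.34,29.6,44,-4,0,0,72.7],[-0.34,29.6,44,-4,0,0,72.7],[-0.34,29.6,44,-4,0,0,72.7],[-0.34,29.6,44,-4,0,0,72.7],[-0.34,29.6,44,-4,0,0,72.7]]]' 30
python3 - <<'E'
from h import *
s=env.observe(); print(s['time_s'],s['position'],s['tool_rot'].round(3).tolist(),s['grip_width'],s['ft_force'],s['q'])
d=shot('top','top1');e=shot('scene','scene1')
a=cv2.resize(d['frame'][110:240,190:340,::-1],None,fx=4,fy=4,interpolation=cv2.INTER_CUBIC);cv2.imwrite('pics/t1c.png',a)
a=cv2.resize(e['frame'][60:220,190:350,::-1],None,fx=3.7,fy=3.7,interpolation=cv2.INTER_CUBIC);cv2.imwrite('pics/s1c.png',a)
E
```

```text
time_s: 1.48
position: [0.5157, -0.0645, 0.1912]
tool_rot: [[0.994, -0.001, -0.109], [0.109, -0.0, 0.994], [-0.001, -1.0, 0.0]]
ft_force: [-0.0, -0.2, 0.4]
grip_width: 0.0281
1.475 [ 0.51574843 -0.06448719  0.19115277] [[0.994, -0.001, -0.109], [0.109, -0.0, 0.994], [-0.001, -1.0, 0.0]] 0.028148154614768023 [-0.01587922 -0.23359021  0.42207932] [-2.01844626e+01  2.07585270e+01  8.30370716e+01 -1.62810837e-02
  7.62395711e+01 -2.64624925e+01]
```

View pics/t1c.png

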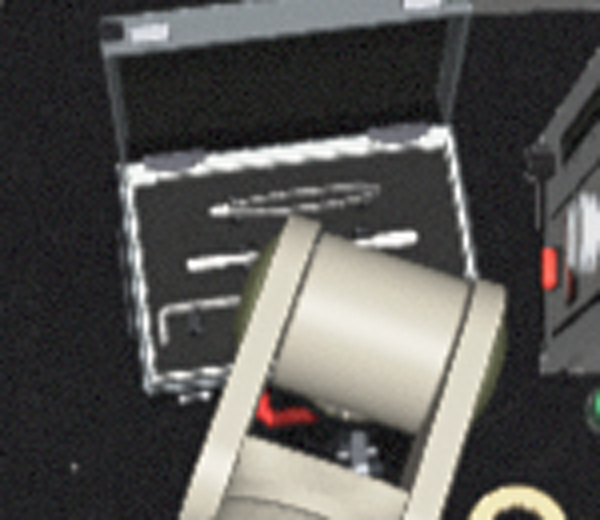

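View pics/s1c.png

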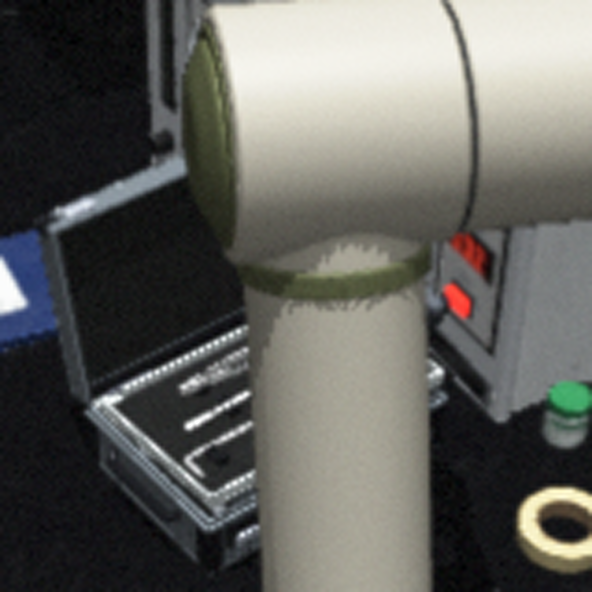

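The arm hides the pull in both views, but the visible corner of the bar lies in line with the hand. I descend gently.

```bash
python3 -m inch '[[[-0.34,0,0,-4,0,0,0],[-0.34,0,0,-8,0,0,0],[-0.34,0,0,-9.5,0,0,0],[-0.34,0,0,-10.5,0,0,0],[-0.34,0,0,-11.5,0,0,0],[-0.34,0,0,-12.5,0,0,0],[-0.34,0,0,-13.1,0,0,0],[-0.34,0,0,-13.1,0,0,0]]]'
python3 - <<'E'
from h import *
d=shot('top','top2')
a=cv2.resize(d['frame'][110:240,190:340,::-1],None,fx=4,fy=4,interpolation=cv2.INTER_CUBIC);cv2.imwrite('pics/t2c.png',a)
E
```

```text
time_s: 2.58
position: [0.516, -0.064, 0.0601]
tool_rot: [[0.994, -0.0, -0.11], [0.11, 0.0, 0.994], [-0.0, -1.0, 0.0]]
ft_force: [-0.3, -0.0, 0.9]
grip_width: 0.0284
```

View pics/t2c.png

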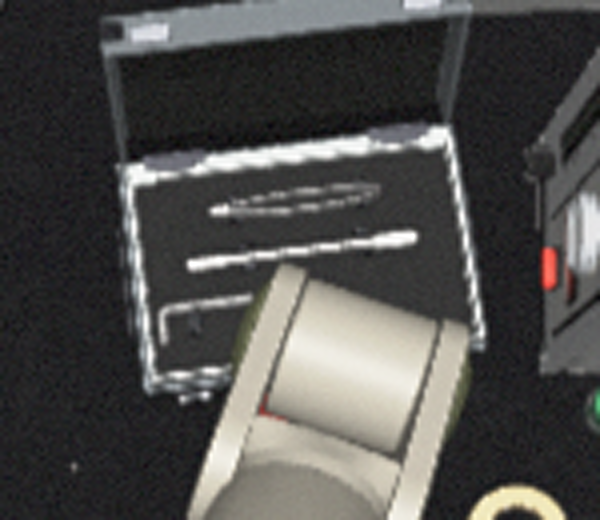

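There was no contact force on the way down. Now I close on the bar.

```bash
python3 -m inch '[[[-1,0,0,0,0,0,0],[-1,0,0,0,0,0,0],[-1,0,0,0,0,0,0],[-1,0,0,0,0,0,0]]]' 30
```

```text
time_s: 3.12
position: [0.5166, -0.064, 0.0606]
tool_rot: [[0.994, 0.001, -0.11], [0.11, -0.0, 0.994], [0.001, -1.0, -0.0]]
ft_force: [3.3, 0.7, 1.1]
grip_width: 0.0086
```

```bash
python3 -m inch '[[[-1,0.06,0,0.7,0,0,0],[-1,0.2,0.02,1.7,0,0,0],[-1,0.36,0.04,2.7,0,0,0],[-1,0.6,0.06,3.7,0,0,0],[-1,0.86,0.09,4.67,0,0,0],[-1,0.86,0.09,4.67,0,0,0]]]'
python3 - <<'E'
from h import *
d=shot('top','top3')
a=cv2.resize(d['frame'][110:240,190:340,::-1],None,fx=4,fy=4,interpolation=cv2.INTER_CUBIC);cv2.imwrite('pics/t3c.png',a)
d=shot('scene','sc3')
E
```

```text
time_s: 3.88
position: [0.5251, -0.063, 0.1077]
tool_rot: [[0.994, 0.001, -0.11], [0.11, -0.0, 0.994], [0.001, -1.0, -0.0]]
ft_force: [3.1, 1.8, -1.6]
grip_width: 0.0086
```

View pics/t3c.png

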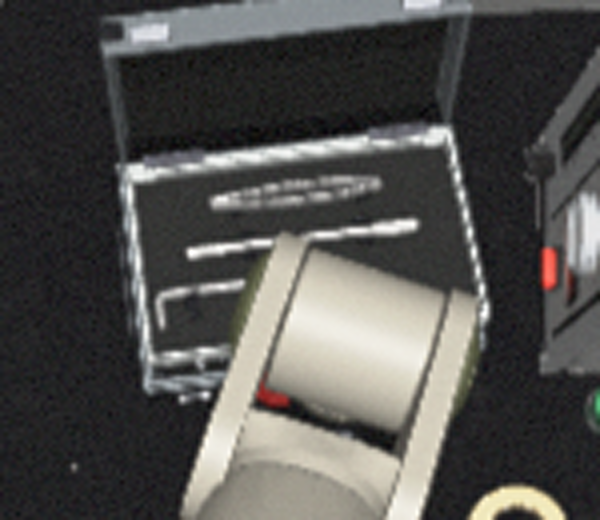

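View pics/sc3.png

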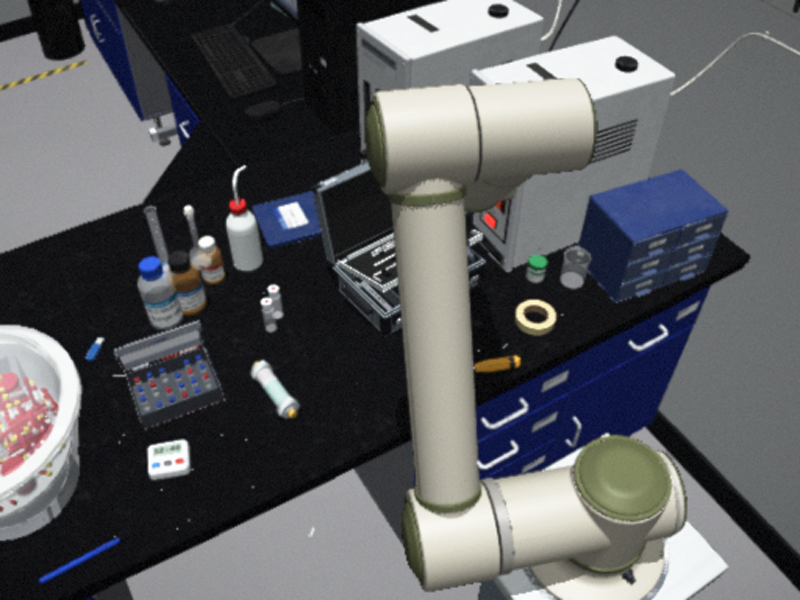

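```bash
python3 -m inch '[[[-1,0.32,0.03,0.96,0,0,0],[-1,0.69,0.07,1.9,0,0,0],[-1,1.1,0.12,2.82,0,0,0],[-1,1.56,0.17,3.71,0,0,0],[-1,2.07,0.22,4.59,0,0,0],[-1,2.61,0.28,5.44,0,0,0],[-1,2.61,0.28,5.44,0,0,0]]]'
```

```text
time_s: 4.85
position: [0.5508, -0.06, 0.1628]
tool_rot: [[0.994, -0.0, -0.11], [0.11, 0.0, 0.994], [-0.0, -1.0, 0.0]]
ft_force: [-5.1, 3.5, 4.6]
grip_width: 0.0088
```

```bash
python3 -m inch '[[[-1,0.45,0.05,0.7,0,0,0],[-1,0.9,0.1,1.33,0,0,0],[-1,1.35,0.15,1.9,0,0,0],[-1,1.8,0.2,2.42,0,0,0],[-1,2.3,0.25,2.95,0,0,0],[-1,2.77,0.3,3.45,0,0,0],[-1,2.77,0.3,3.45,0,0,0]]]'
```

```text
time_s: 5.72
position: [0.5791, -0.0567, 0.1972]
tool_rot: [[0.994, 0.001, -0.11], [0.11, 0.001, 0.994], [0.001, -1.0, 0.0]]
ft_force: [-2.8, 4.0, 2.8]
grip_width: 0.0088
```

```bash
python3 -m inch '[[[-1,0.5,0.05,0.5,0,0,0],[-1,1.03,0.11,0.97,0,0,0],[-1,1.57,0.17,1.42,0,0,0],[-1,2.12,0.23,1.85,0,0,0],[-1,2.7,0.29,2.27,0,0,0],[-1,3.27,0.35,2.66,0,0,0],[-1,3.27,0.35,2.66,0,0,0]]]'
python3 - <<'E'
from h import *
d=shot('top','top4')
a=cv2.resize(d['frame'][110:240,190:340,::-1],None,fx=4,fy=4,interpolation=cv2.INTER_CUBIC);cv2.imwrite('pics/t4c.png',a)
d=shot('scene','sc4')
E
```

```text
time_s: 6.6
position: [0.612, -0.0528, 0.2236]
tool_rot: [[0.994, 0.002, -0.11], [0.11, 0.001, 0.994], [0.002, -1.0, 0.001]]
ft_force: [-2.1, 5.7, 0.5]
grip_width: 0.0086
```

View pics/t4c.png

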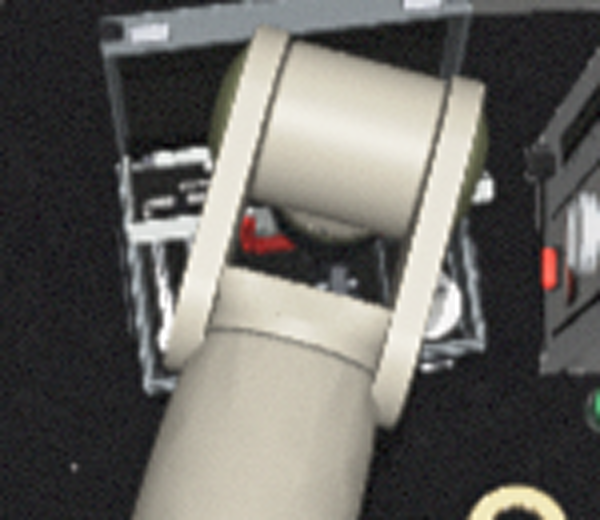

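View pics/sc4.png

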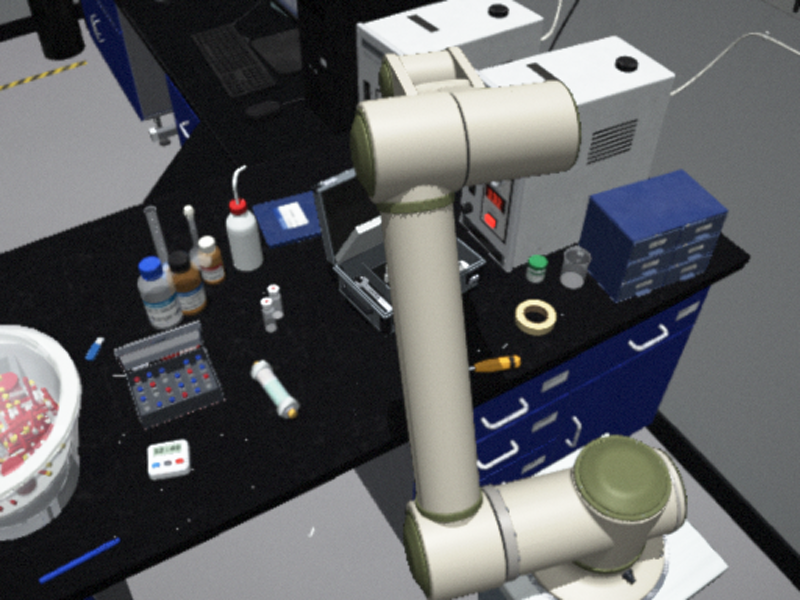

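```bash
python3 -m inch '[[[-1,0.42,0.04,0.27,0,0,0],[-1,0.84,0.09,0.52,0,0,0],[-1,0.84,0.09,0.52,0,0,0]]]'
```

```text
time_s: 7.08
position: [0.617, -0.0522, 0.2268]
tool_rot: [[0.994, -0.009, -0.11], [0.11, 0.002, 0.994], [-0.009, -1.0, 0.003]]
ft_force: [-17.5, 1.6, -4.2]
grip_width: 0.0087
```

The wrist force shows the flap is on its stop. I release, rise, and swing toward the cartridge side to look.

```bash
python3 -m inch '[[[-0.34,-0.3,0,0,0,0,0],[-0.34,-0.3,0,0,0,0,0],[-0.34,-0.3,0,0,0,0,0],[-0.34,-0.3,0,3,0,0,0],[-0.34,-0.3,0,6,0,0,0],[-0.34,-0.6,0.2,9,0,0,0],[-0.34,-6,6,9,0,0,9],[-0.34,-11,12,9,0,0,18],[-0.34,-17,18,9,0,0,27],[-0.34,-19,24,8,0,0,36],[-0.34,-19,30,6,0,0,45],[-0.34,-19,35,4,0,0,54],[-0.34,-19,35,4,0,0,63],[-0.34,-19,35,4,0,0,72],[-0.34,-19,35,4,0,0,80],[-0.34,-19,35,4,0,0,88],[-0.34,-19,35,4,0,0,88]]]'
python3 - <<'E'
from h import *
print(env.observe()['q'].round(1))
d=shot('top','top5')
a=cv2.resize(d['frame'][110:240,190:340,::-1],None,fx=4,fy=4,interpolation=cv2.INTER_CUBIC);cv2.imwrite('pics/t5c.png',a)
d=shot('scene','sc5')
a=cv2.resize(d['frame'][85:215,195:320,::-1],None,fx=4.5,fy=4.5,interpolation=cv2.INTER_CUBIC);cv2.imwrite('pics/s5c.png',a)
E
```

```text
time_s: 9.2
position: [0.4299, 0.2972, 0.268]
tool_rot: [[-0.074, 0.001, -0.997], [0.997, 0.0, -0.074], [0.0, -1.0, -0.001]]
ft_force: [0.3, 1.3, -0.7]
grip_width: 0.0283
[ 21.7  17.6  74.6  -0.   87.7 -72.6]
```

View pics/t5c.png

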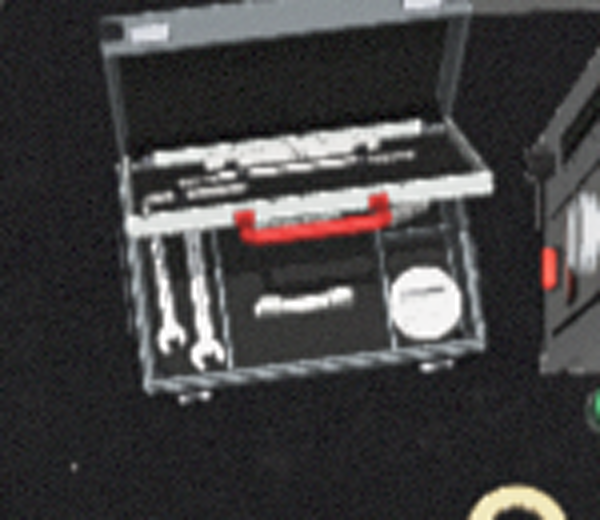

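View pics/sc5.png

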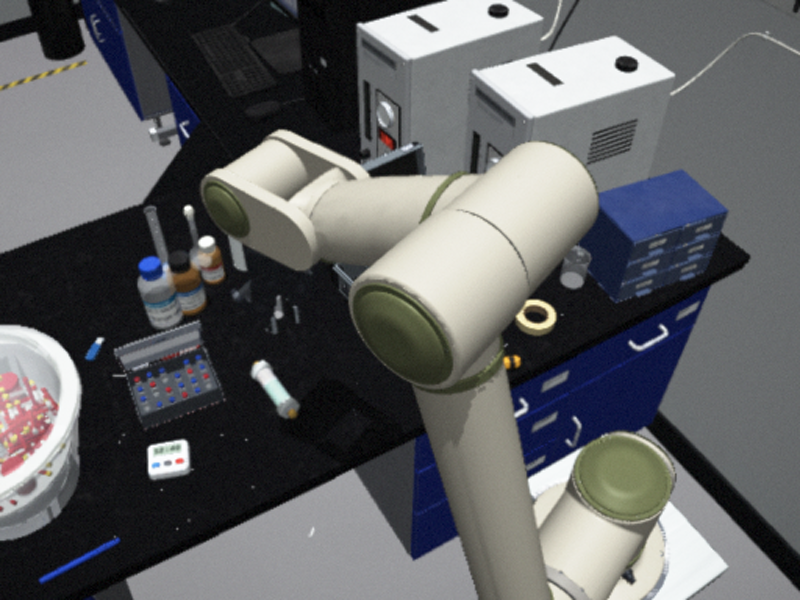

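View pics/s5c.png

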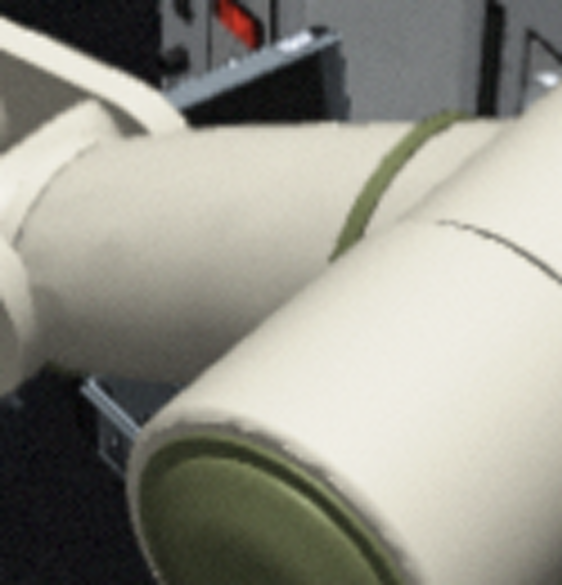

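The top view shows the flap standing open, the front saddle at crop (255–352, 290–315) with its notch near (304,301), and the red bar at (315,225). I'll measure the saddle and the case edges.

```bash
python3 - <<'E'
from h import *
d=load('top5'); g=cv2.cvtColor(d['frame'],cv2.COLOR_RGB2GRAY)
x0,y0,x1,y1=250,178,282,192
sub=g[y0:y1,x0:x1]; print(sub)
v,u=np.nonzero(sub>110); P=np.array([onz(d,a+x0,b+y0,.049) for a,b in zip(u,v)])[:,:2]
r=cv2.minAreaRect((P*1000).astype(np.float32)); print(r,cv2.boxPoints(r).round(1).tolist(),P.mean(0))
w=sub[sub>110].astype(float); print((P*w[:,None]).sum(0)/w.sum())
hsv=cv2.cvtColor(d['frame'],cv2.COLOR_RGB2HSV); m=((hsv[...,0]<8)|(hsv[...,0]>172))&(hsv[...,1]>150)&(hsv[...,2]>90)
m[:, :245]=0; m[:,292:]=0; m[:155]=0; m[172:]=0
v,u=np.nonzero(m); P=np.array([onz(d,a,b,.242) for a,b in zip(u,v)])[:,:2]; r=cv2.minAreaRect((P*1000).astype(np.float32)); print('pull',r,P.mean(0))
C=lambda x,y:crop(x,y,4,190,110)
for n,p,z in(('divL far',(217,250),.035),('divL near',(230,365),.035),('divR near',(392,345),.035),('divR far',(378,235),.035),('front L outer',(148,385),.064),('front R outer',(482,345),.064)): print(n,onz(d,*C(*p),z).round(4))
E
```

```text
[[ 52  50  56  53  48  37  32  35  57  59  57  52  56  58  54  53  57  54
   56  53  60  54  55  57  56  59  50  49  45  47  45  43]
 [ 54  60  57  59  61  44  36  40  53  60  58  56  54  54  56  55  58  53
   57  48  38  38  39  42  40  45  46  38  36  37  40  40]
 [ 57  56  54  57  59  49  40  37  45  55  57  44  45  47  38  39  45  37
   45  41  30  36  36  33  24  29  29  35  32  42  35  35]
 [ 59  55  59  56  54  57  36  39  44  42  44  39  36  39  41  36  33  36
   36  29  32  34  51  60  91  93  99  83  54  48  53  54]
 [ 58  60  53  57  56  49  39  29  36  24  39  36  34  34  33  31  30  27
   37  37  48  66 131 164 237 240 238 175  85  54  57  57]
 [ 56  53  55  54  54  66  78  81  79  73  48  43  55  47  61  70  82  95
   96 102 140 173 208 238 248 249 250 214 103  59  50  60]
 [ 55  58  52  56  79 154 192 197 199 197 123 103 106 106 142 165 208 240
  241 235 236 239 211 246 239 223 201 169  88  59  55  55]
 [ 53  52  51  65 133 225 243 242 242 243 199 227 233 241 244 244 245 249
  249 240 246 247 163 197 177 160 128 122  83  56  52  56]
 [ 60  52  55 104 228 237 246 247 23
[... 687 characters left out ...]
 53  54  56  57
   54  56  56  54  60  57  53  57  52  56  55  56  57  58]]
((602.3134765625, -50.2217903137207), (13.704835891723633, 73.58419036865234), 6.1714067459106445) [[591.5, -14.399999618530273], [599.5, -87.5], [613.0999755859375, -86.0999984741211], [605.2000122070312, -12.899999618530273]] [ 0.6021433  -0.05068168]
[ 0.60239684 -0.0508879 ]
pull ((621.1845092773438, -49.0604248046875), (22.191946029663086, 98.50952911376953), 6.495477676391602) [ 0.61790602 -0.05038722]
divL far [0.6455 0.013  0.035 ]
divL near [0.557  0.0042 0.035 ]
divR near [ 0.5708 -0.1185  0.035 ]
divR far [ 0.6559 -0.1101  0.035 ]
front L outer [0.5388 0.065  0.064 ]
front R outer [ 0.5657 -0.1825  0.064 ]
```

```bash
python3 - <<'E'
from h import *
d=load('top5')
for v in (184,184.5,185): print(onz(d,265.55,v,.049))
print(onz(d,265.55,185.7,.025), 'notch bottom')
th=np.radians(6.2);D=np.array([np.cos(th),np.sin(th)]);print(D)
# scan saddle lug top edges in world
E
```

```text
[ 0.60558003 -0.05165787  0.049     ]
[ 0.60405465 -0.0516283   0.049     ]
[ 0.60252982 -0.05159873  0.049     ]
[ 0.6045593  -0.05279887  0.025     ] notch bottom
[0.99415096 0.10799936]
```

```bash
python3 -m inch '[[[0.18,2,0.1,-4,0.8,-10,0],[0.18,4,0.3,-8,1.6,-20,0],[0.18,5.4,0.4,-12,2.3,-29.9,0],[0.18,5.4,0.4,-16,2.3,-29.9,0],[0.18,5.4,0.4,-17,2.3,-29.9,0],[0.18,5.4,0.4,-17,2.3,-29.9,0]]]' 40
python3 - <<'E'
from h import *
print(env.observe()['q'].round(1))
d=shot('top','top6')
a=cv2.resize(d['frame'][140:270,100:230,::-1],None,fx=4.5,fy=4.5,interpolation=cv2.INTER_CUBIC);cv2.imwrite('pics/t6c.png',a)
d=shot('scene','sc6')
a=cv2.resize(d['frame'][150:300,120:270,::-1],None,fx=4,fy=4,interpolation=cv2.INTER_CUBIC);cv2.imwrite('pics/s6c.png',a)
E
```

```text
time_s: 10.05
position: [0.4846, 0.3012, 0.0986]
tool_rot: [[-0.074, 0.499, -0.864], [0.997, 0.038, -0.063], [0.001, -0.866, -0.5]]
ft_force: [0.3, -0.5, 0.9]
grip_width: 0.0501
[ 24.5  25.2 102.1 -23.1  26.1 -51.3]
```

View pics/t6c.png

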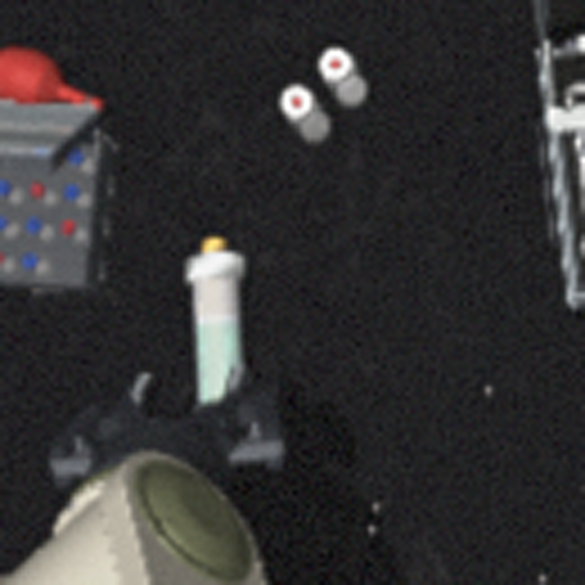

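View pics/s6c.png

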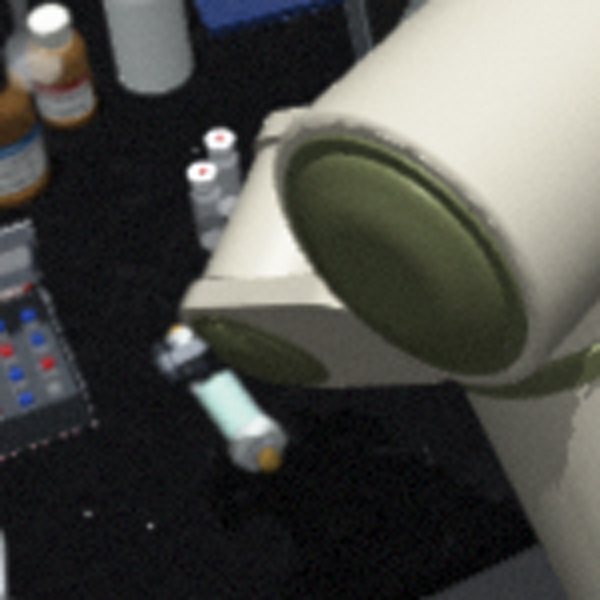

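The top view has the fingers straddling the cartridge line, once parallax is allowed for. I go down.

```bash
python3 -m inch '[[[0.18,1,0.1,-2.5,0,0,0],[0.18,2,0.16,-5,0,0,0],[0.18,3,0.24,-7,0,0,0],[0.18,3.6,0.29,-8.2,0,0,0],[0.18,3.96,0.32,-9.06,0,0,0],[0.18,3.96,0.32,-9.06,0,0,0]]]' 40
python3 - <<'E'
from h import *
print(env.observe()['q'].round(1))
d=shot('top','top7')
a=cv2.resize(d['frame'][140:270,100:230,::-1],None,fx=4.5,fy=4.5,interpolation=cv2.INTER_CUBIC);cv2.imwrite('pics/t7c.png',a)
E
```

```text
time_s: 10.9
position: [0.5235, 0.3043, 0.0073]
tool_rot: [[-0.075, 0.499, -0.864], [0.997, 0.038, -0.064], [0.001, -0.866, -0.5]]
ft_force: [0.8, -0.7, 0.1]
grip_width: 0.0506
[ 22.9  36.8 101.4 -35.3  15.9 -39.4]
```

View pics/t7c.png

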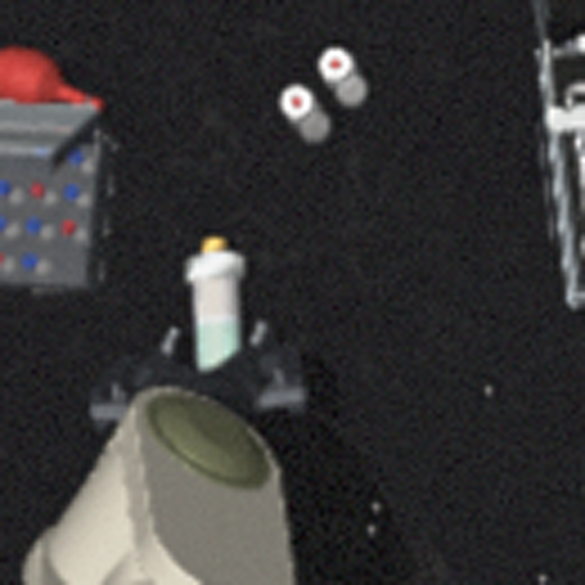

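The barrel is centred between the fingers, so I grip it.

```bash
python3 -m inch '[[[-0.1,0,0,0,0,0,0],[-0.35,0,0,0,0,0,0],[-1,0,0,0,0,0,0],[-1,0,0,0,0,0,0],[-1,0,0,0,0,0,0],[-1,0,0,0.5,0,0,0],[-1,0,0,1.5,0,0,0],[-1,-0.5,0,3,0,0,0],[-1,-0.5,0,3,0,0,0]]]' 40
```

```text
time_s: 12.08
position: [0.5183, 0.3045, 0.038]
tool_rot: [[-0.075, 0.499, -0.863], [0.997, 0.039, -0.064], [0.001, -0.866, -0.501]]
ft_force: [-0.4, -0.0, -2.2]
grip_width: 0.0287
```

The grip width is 28.7 mm and the weight shows on the wrist, so it is held. I carry it across to in front of the case and check the held pose.

```bash
python3 -m inch '[[[-1,0,0,4,0,0,0],[-1,0,-2,8,0,0,0.5],[-1,0,-7,11.2,0,0,1],[-1,0.2,-12,11.2,0,0,1.9],[-1,0.3,-17,11.2,0,0,1.9],[-1,0.4,-22,11.2,0,0,1.9],[-1,0.5,-27,11.2,0,0,1.9],[-1,0.6,-32,11.2,0,0,1.9],[-1,0.6,-35,11.2,0,0,1.9],[-1,0.6,-36.5,11.2,0,0,1.9],[-1,0.6,-36.5,11.2,0,0,1.9],[-1,0.6,-36.5,11.2,0,0,1.9]]]'
python3 - <<'E'
from h import *
print(env.observe()['q'].round(1))
d=shot('top','top8')
a=cv2.resize(d['frame'][110:240,190:340,::-1],None,fx=4,fy=4,interpolation=cv2.INTER_CUBIC);cv2.imwrite('pics/t8c.png',a)
d=shot('scene','sc8')
E
```

```text
time_s: 13.58
position: [0.524, -0.0601, 0.1487]
tool_rot: [[-0.108, 0.496, -0.862], [0.994, 0.055, -0.093], [0.001, -0.867, -0.499]]
ft_force: [0.1, 0.1, -1.6]
grip_width: 0.0285
[ -27.6   15.7  106.8   28.7   35.4 -144.1]
```

View pics/t8c.png

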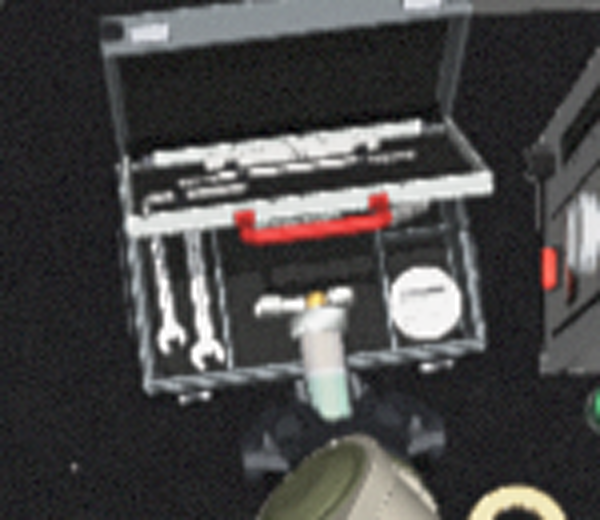

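View pics/sc8.png

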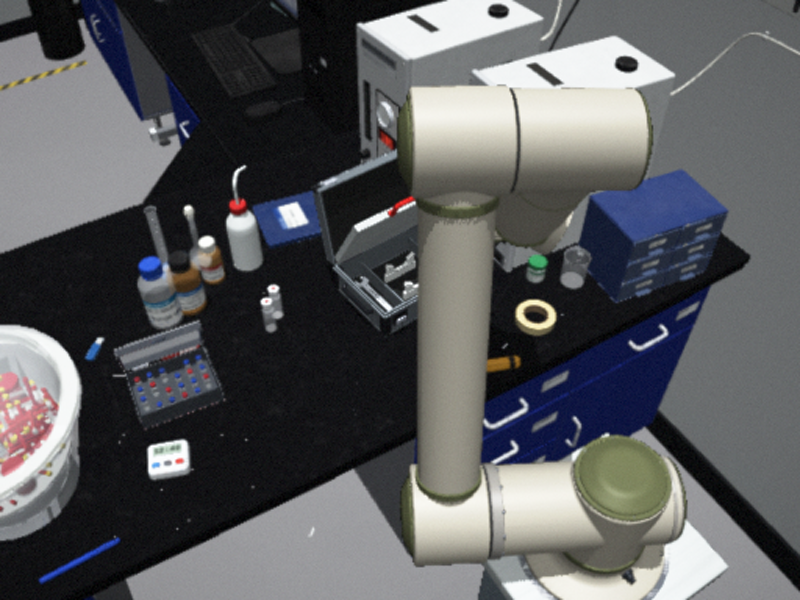

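```bash
python3 - <<'E'
from h import *
d=load('top8'); C=lambda x,y:crop(x,y,4,190,110); z=.158
p=env.observe()['position']; print(p)
for q in((316,299),(319,321),(332,407)): print(onz(d,*C(*q),z).round(4))
h=cv2.cvtColor(d['frame'],cv2.COLOR_RGB2HSV); m=((h[...,0]>12)&(h[...,0]<30)&(h[...,1]>90)&(h[...,2]>110)); m[:,:255]=0;m[:,285:]=0;m[:178]=0;m[195:]=0
v,u=np.nonzero(m);print(u,v,onz(d,u.mean(),v.mean(),z))
# barrel edges rows
g=cv2.cvtColor(d['frame'],cv2.COLOR_RGB2GRAY).astype(int)
for r in range(194,213,2):
    row=g[r,258:284]; w=np.nonzero(row>120)[0]; print(r,w+258 if len(w) else None, onz(d,(w.min()+w.max())/2+258,r,z+.008)[:2].round(4) if len(w) else '')
E
```

```text
[ 0.52408343 -0.05983214  0.14893909]
[ 0.5851 -0.0545  0.158 ]
[ 0.5697 -0.0562  0.158 ]
[ 0.51   -0.0639  0.158 ]
[267 268 269 270 267 268 269 270 267 268 269 270 267] [183 183 183 183 184 184 184 184 185 185 185 185 186] [ 0.58573208 -0.05383528  0.158     ]
194 [265 266 267 268 269 270 271 272 273 274] [ 0.557  -0.0559]
196 [265 266 267 268 269 270 271 272 273 274 275] [ 0.5514 -0.0571]
198 [266 267 268 269 270 271 272 273 274 275 279 280 281 282 283] [ 0.5457 -0.0693]
200 [265 266 267 268 269 270 271 272 273 274 275 277 278 279 280 281 282] [ 0.5403 -0.0664]
202 [258 259 261 262 263 264 265 266 267 268 269 270 271 272 273 274 275 276] [ 0.535  -0.0486]
204 [266 267 268 269 270 271 272 273 274 275 276 278] [ 0.5293 -0.0621]
206 [264 265 267 268 269 270 271 272 273 274 275 276 279] [ 0.5238 -0.0606]
208 [265 267 268 269 270 271 272 273 274 275 276 279] [ 0.5183 -0.0619]
210 [268 269 270 271 272 273 274 275 276] [ 0.5129 -0.0618]
212 [269 270 271 272 273 274 275 276 277] [ 0.5074 -0.0644]
```

The held centre comes out at (0.519,-0.061), which agrees with the tool pose. I enter under the flap on a slanted path.

```bash
python3 -m inch '[[[-1,3,0.27,-1.6,0,0,0],[-1,6,0.55,-3.2,0,0,0],[-1,8.67,0.81,-4.86,0,0,0],[-1,9.5,0.9,-6,0,0,0],[-1,10.26,0.98,-7.06,0,0,0],[-1,10.6,1.01,-7.7,0,0,0],[-1,10.95,1.05,-8.36,0,0,0],[-1,11.25,1.08,-9.1,0,0,0],[-1,11.25,1.08,-9.1,0,0,0]]]'
python3 - <<'E'
from h import *
print(env.observe()['q'].round(1))
d=shot('top','top9')
a=cv2.resize(d['frame'][110:240,190:340,::-1],None,fx=4,fy=4,interpolation=cv2.INTER_CUBIC);cv2.imwrite('pics/t9c.png',a)
d=shot('scene','sc9')
a=cv2.resize(d['frame'][85:215,195:320,::-1],None,fx=4.5,fy=4.5,interpolation=cv2.INTER_CUBIC);cv2.imwrite('pics/s9c.png',a)
E
```

```text
time_s: 14.8
position: [0.6366, -0.0499, 0.0576]
tool_rot: [[-0.108, 0.496, -0.861], [0.994, 0.055, -0.093], [0.001, -0.866, -0.499]]
ft_force: [-1.0, 0.2, -1.4]
grip_width: 0.0283
[ -20.4   32.8   96.1   29.7   26.9 -140.4]
```

View pics/t9c.png

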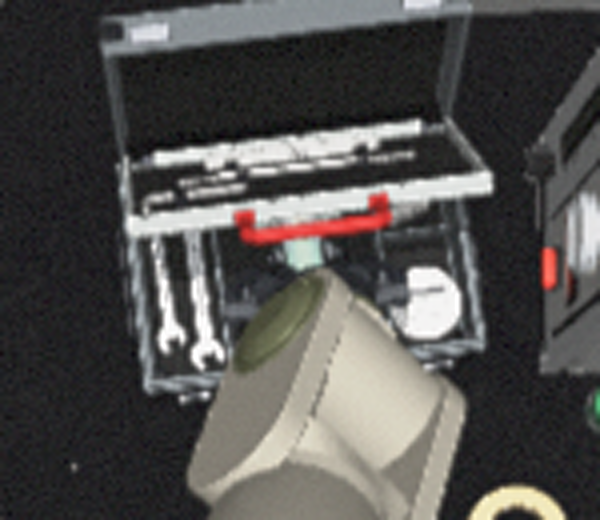

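View pics/s9c.png

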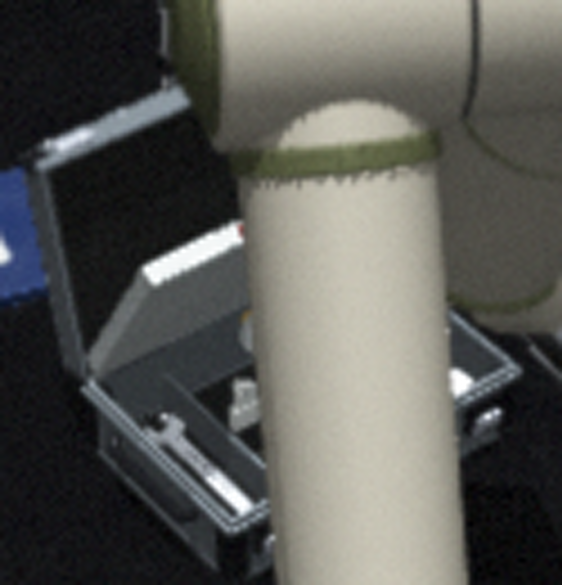

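No contact so far, and the flap has not moved. I lower it into the notches.

```bash
python3 -m inch '[[[-1,0.2,0.05,-0.7,0,0,0],[-1,0.4,0.1,-1.4,0,0,0],[-1,0.4,0.1,-1.9,0,0,0],[-1,0.4,0.1,-2.2,0,0,0],[-1,0.4,0.1,-2.4,0,0,0],[-1,0.4,0.1,-2.4,0,0,0]]]'
```

```text
time_s: 15.65
position: [0.6407, -0.0489, 0.0341]
tool_rot: [[-0.108, 0.497, -0.861], [0.994, 0.055, -0.093], [0.001, -0.866, -0.5]]
ft_force: [-0.7, -0.1, -1.9]
grip_width: 0.0288
```

```bash
python3 -m inch '[[[-1,0,0,-0.15,0,0,0],[-1,0,0,-0.3,0,0,0],[-1,0,0,-0.3,0,0,0]]]'
```

```text
time_s: 16.02
position: [0.6407, -0.0489, 0.031]
tool_rot: [[-0.108, 0.497, -0.861], [0.994, 0.055, -0.093], [0.001, -0.866, -0.5]]
ft_force: [-0.1, -0.5, -2.5]
grip_width: 0.0288
```

```bash
python3 -m inch '[[[-1,0,0,-0.1,0,0,0],[-1,0,0,-0.1,0,0,0]]]'; python3 -m inch '[[[-1,0,0,-0.1,0,0,0],[-1,0,0,-0.1,0,0,0]]]'
```

```text
time_s: 16.27
position: [0.6408, -0.0489, 0.0308]
tool_rot: [[-0.108, 0.498, -0.861], [0.994, 0.055, -0.093], [0.001, -0.866, -0.501]]
ft_force: [-4.2, 0.6, 4.6]
grip_width: 0.0287
time_s: 16.52
position: [0.6409, -0.0489, 0.0307]
tool_rot: [[-0.108, 0.499, -0.86], [0.994, 0.054, -0.094], [0.0, -0.865, -0.502]]
ft_force: [-8.7, -0.0, 12.8]
grip_width: 0.0291
```

It rests in both saddles: contact at axis z ≈ 0.040. I ease off 1.5 mm, release, and withdraw along the finger axis.

```bash
python3 -m inch '[[[-1,0,0,0.15,0,0,0],[-1,0,0,0.15,0,0,0],[-0.25,0,0,0.15,0,0,0],[-0.1,0,0,0.15,0,0,0],[0.1,0,0,0.15,0,0,0],[0.1,0,0,0.15,0,0,0],[0.1,0,0,0.15,0,0,0],[0.1,0,0,0.15,0,0,0]]]'
python3 - <<'E'
from h import *
d=shot('top','top10')
a=cv2.resize(d['frame'][110:240,190:340,::-1],None,fx=4,fy=4,interpolation=cv2.INTER_CUBIC);cv2.imwrite('pics/t10c.png',a)
E
```

```text
time_s: 17.52
position: [0.6408, -0.0489, 0.0307]
tool_rot: [[-0.108, 0.497, -0.861], [0.994, 0.055, -0.093], [0.001, -0.866, -0.5]]
ft_force: [-0.6, 0.3, 0.8]
grip_width: 0.047
```

View pics/t10c.png

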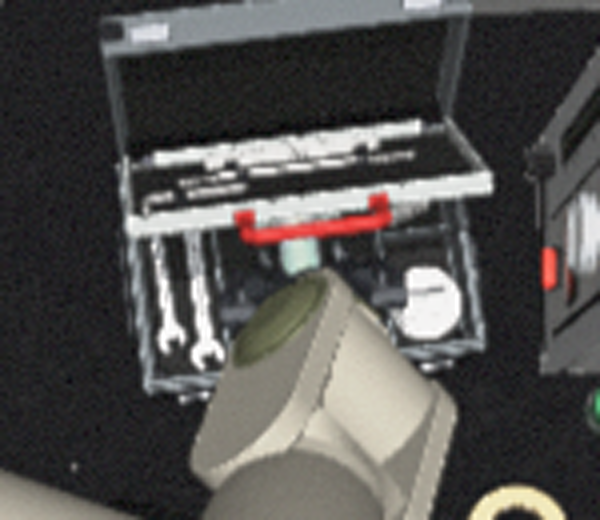

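```bash
python3 -m inch '[[[0.1,-0.5,-0.05,0.87,0,0,0],[0.1,-1.5,-0.16,2.6,0,0,0],[0.1,-3,-0.33,5.2,0,0,0],[0.1,-6,-0.66,10.4,0,0,0],[0.1,-9,-1,13,0,0,0],[0.1,-14,-1.5,16,0,0,0],[0.1,-20,-2,20,0,0,0],[0.1,-24,-2,22,0,0,0],[0.1,-26,-2,24,0,0,0],[0.1,-26,-2,24,0,0,0]]]'
python3 - <<'E'
from h import *
print(env.observe()['q'].round(1))
d=shot('top','top11')
a=cv2.resize(d['frame'][110:240,190:340,::-1],None,fx=4,fy=4,interpolation=cv2.INTER_CUBIC);cv2.imwrite('pics/t11c.png',a)
d=shot('scene','sc11')
a=cv2.resize(d['frame'][85:215,195:320,::-1],None,fx=4.5,fy=4.5,interpolation=cv2.INTER_CUBIC);cv2.imwrite('pics/s11c.png',a)
E
```

```text
time_s: 18.82
position: [0.3801, -0.0692, 0.2721]
tool_rot: [[-0.106, 0.5, -0.86], [0.994, 0.051, -0.093], [-0.003, -0.865, -0.502]]
ft_force: [-0.0, 0.3, -1.1]
grip_width: 0.0469
[ -44.5   -9.6  110.    26.    61.8 -149.5]
```

View pics/t11c.png

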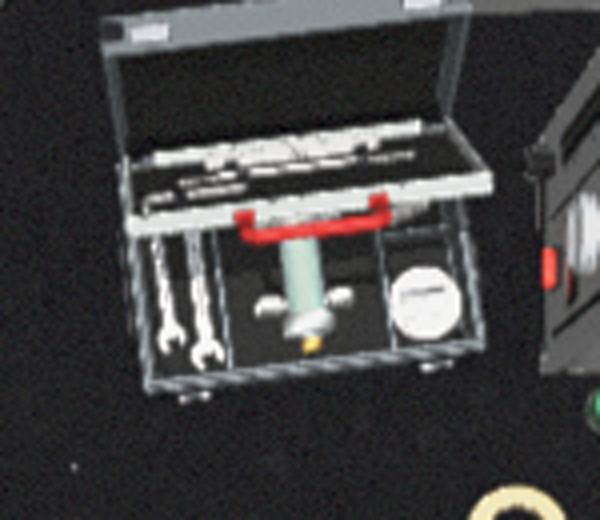

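View pics/s11c.png

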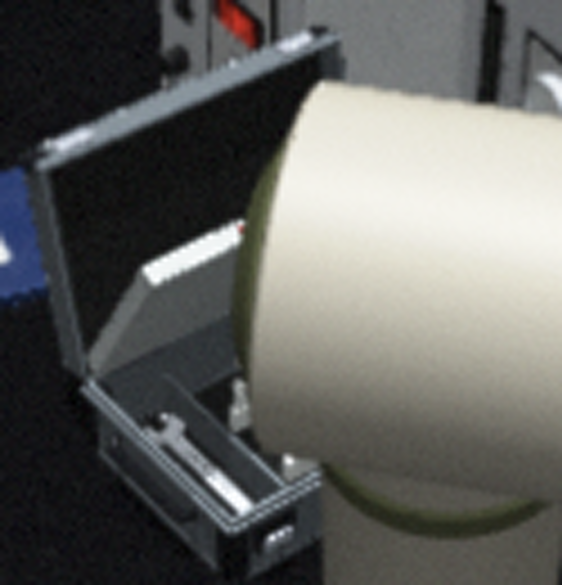

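The cartridge lies between the two white lugs of the front saddle, with its rear nut at crop (311,345). I check its position numerically.

```bash
python3 - <<'E'
from h import *
d=load('top11'); C=lambda x,y:crop(x,y,4,190,110)
n=onz(d,*C(311,344),.040); b=onz(d,*C(302,262),.046)
print(n,b,np.degrees(np.arctan2(b[1]-n[1],b[0]-n[0])), n[:2]+.0669*np.array([.994,.108]))
E
```

```text
[ 0.5715527  -0.05693726  0.04      ] [ 0.63335524 -0.05105629  0.046     ] 5.435749109769473 [ 0.6380513  -0.04971206]
```

```bash
python3 - <<'E'
from h import *
from scipy.spatial.transform import Rotation as Ro
s=env.observe(); R=np.array(s['tool_rot']); t=np.radians(6.2)
T=np.c_[[np.cos(t),np.sin(t),0],[0,0,-1],[-np.sin(t),np.cos(t),0]]
print(np.linalg.det(T)); print(np.degrees(Ro.from_matrix(T@R.T).as_rotvec()), (np.array([.615,-.0523,.33])-s['position'])*100)
E
```

```text
1.0
[ 20.80582867  25.92611023 -87.72037287] [23.41736675  1.66145274  5.96426243]
```

```bash
python3 -m inch '[[[-0.34,0,0,2,2.3,2.9,-9.7],[-0.34,0,0,4,4.6,5.8,-19.5],[-0.34,0,0,6,6.9,8.6,-29.2],[-0.34,1,0,7,9.2,11.5,-39],[-0.34,2,0,7,11.6,14.4,-48.7],[-0.34,3,0,7,13.9,17.3,-58.5],[-0.34,5,0.3,7,16.2,20.2,-68.2],[-0.34,8,0.6,7,18.5,23,-78],[-0.34,12,1,7,20.8,25.9,-87.7],[-0.34,17,1.3,7,20.8,25.9,-87.7],[-0.34,21,1.5,6.5,20.8,25.9,-87.7],[-0.34,23.4,1.66,6,20.8,25.9,-87.7],[-0.34,23.4,1.66,6,20.8,25.9,-87.7],[-0.34,23.4,1.66,6,20.8,25.9,-87.7]]]' 30
python3 - <<'E'
from h import *
print(env.observe()['q'].round(1))
d=shot('top','top12')
a=cv2.resize(d['frame'][110:240,190:340,::-1],None,fx=4,fy=4,interpolation=cv2.INTER_CUBIC);cv2.imwrite('pics/t12c.png',a)
E
```

```text
time_s: 20.68
position: [0.6147, -0.0518, 0.3298]
tool_rot: [[0.994, -0.0, -0.109], [0.109, 0.0, 0.994], [-0.0, -1.0, 0.0]]
ft_force: [-0.5, 0.2, -0.2]
grip_width: 0.028
[-15.8  26.6  50.6  -0.  102.8 -22.1]
```

View pics/t12c.png

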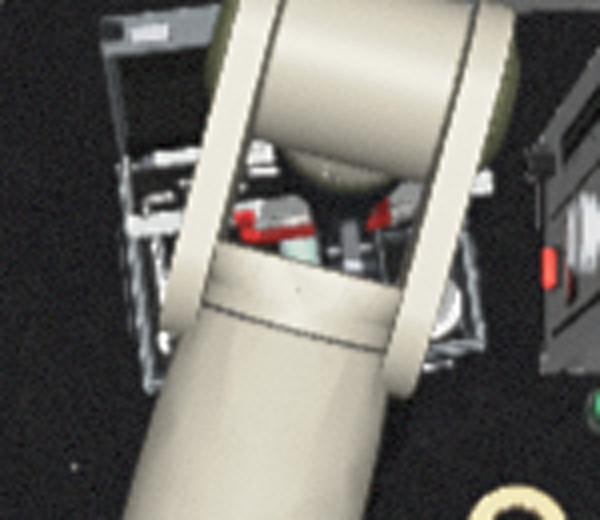

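```bash
python3 -m inch '[[[-0.34,0,0,-3,0,0,0],[-0.34,0,0,-6,0,0,0],[-0.34,0,0,-7.5,0,0,0],[-0.34,0,0,-8.8,0,0,0],[-0.34,0,0,-9.8,0,0,0],[-0.34,0,0,-10.1,0,0,0],[-0.34,0,0,-10.1,0,0,0],[-1,0,0,-10.1,0,0,0],[-1,0,0,-10.1,0,0,0],[-1,0,0,-10.1,0,0,0],[-1,0,0,-10.1,0,0,0]]]' 30
```

```text
time_s: 22.1
position: [0.6149, -0.0523, 0.2301]
tool_rot: [[0.994, 0.002, -0.109], [0.109, -0.0, 0.994], [0.002, -1.0, -0.001]]
ft_force: [0.1, 0.0, 2.9]
grip_width: 0.0084
```

```bash
python3 -m inch '[[[-1,-0.75,-0.08,-0.48,0,0,0],[-1,-1.52,-0.16,-0.99,0,0,0],[-1,-2.3,-0.25,-1.6,0,0,0],[-1,-3.09,-0.34,-2.24,0,0,0],[-1,-3.82,-0.41,-2.93,0,0,0],[-1,-4.53,-0.49,-3.65,0,0,0],[-1,-4.53,-0.49,-3.65,0,0,0]]]'
```

```text
time_s: 22.98
position: [0.5683, -0.0576, 0.1918]
tool_rot: [[0.994, -0.002, -0.108], [0.108, -0.0, 0.994], [-0.002, -1.0, -0.0]]
ft_force: [0.5, -5.1, -3.3]
grip_width: 0.0083
```

```bash
python3 -m inch '[[[-1,-0.65,-0.07,-0.76,0,0,0],[-1,-1.29,-0.14,-1.55,0,0,0],[-1,-1.87,-0.2,-2.37,0,0,0],[-1,-2.43,-0.26,-3.21,0,0,0],[-1,-2.43,-0.26,-3.21,0,0,0]]]'
```

```text
time_s: 23.6
position: [0.5442, -0.0603, 0.1597]
tool_rot: [[0.994, -0.001, -0.108], [0.108, -0.001, 0.994], [-0.001, -1.0, -0.001]]
ft_force: [2.7, -6.4, -4.0]
grip_width: 0.0085
```

```bash
python3 -m inch '[[[-1,-0.4,-0.04,-0.87,0,0,0],[-1,-0.86,-0.09,-1.77,0,0,0],[-1,-1.25,-0.13,-2.69,0,0,0],[-1,-1.6,-0.17,-3.63,0,0,0],[-1,-1.9,-0.21,-4.59,0,0,0],[-1,-2.15,-0.24,-5.56,0,0,0],[-1,-2.15,-0.24,-5.56,0,0,0]]]'
```

```text
time_s: 24.48
position: [0.522, -0.0627, 0.104]
tool_rot: [[0.994, -0.003, -0.109], [0.108, -0.001, 0.994], [-0.003, -1.0, -0.0]]
ft_force: [-1.8, -7.9, -2.9]
grip_width: 0.0088
```

```bash
python3 -m inch '[[[-1,-0.22,-0.08,-0.98,0,0,0],[-1,-0.4,-0.12,-1.98,0,0,0],[-1,-0.5,-0.14,-2.8,0,0,0],[-1,-0.56,-0.16,-3.39,0,0,0],[-1,-0.56,-0.16,-3.39,0,0,0]]]'
```

```text
time_s: 25.1
position: [0.5167, -0.0633, 0.0704]
tool_rot: [[0.994, -0.003, -0.109], [0.109, 0.001, 0.994], [-0.003, -1.0, 0.001]]
ft_force: [-4.1, -2.4, -2.2]
grip_width: 0.0081
```

```bash
python3 -m inch '[[[-1,-0.03,-0.02,-0.4,0,0,0],[-1,-0.06,-0.02,-0.8,0,0,0],[-1,-0.06,-0.02,-0.8,0,0,0]]]'
```

```text
time_s: 25.48
position: [0.5163, -0.0634, 0.0629]
tool_rot: [[0.994, -0.002, -0.109], [0.109, 0.001, 0.994], [-0.002, -1.0, 0.001]]
ft_force: [-5.3, -0.6, -2.7]
grip_width: 0.0083
```

```bash
python3 -m inch '[[[-1,0,0,-0.25,0,0,0],[-1,0,0,-0.5,0,0,0],[-1,0,0,-0.5,0,0,0]]]'
```

```text
time_s: 25.85
position: [0.5162, -0.0634, 0.058]
tool_rot: [[0.994, -0.002, -0.109], [0.109, 0.001, 0.994], [-0.002, -1.0, 0.001]]
ft_force: [-6.4, -1.4, -2.0]
grip_width: 0.0086
```

```bash
python3 -m inch '[[[-1,0,0,-0.15,0,0,0],[-1,0,0,-0.3,0,0,0],[-1,0,0,-0.3,0,0,0]]]'
```

```text
time_s: 26.22
position: [0.5162, -0.0634, 0.0551]
tool_rot: [[0.994, -0.002, -0.109], [0.109, 0.001, 0.994], [-0.002, -1.0, 0.001]]
ft_force: [-6.5, -0.5, -0.5]
grip_width: 0.0086
```

```bash
python3 -m inch '[[[-1,0,0,-0.15,0,0,0],[-1,0,0,-0.3,0,0,0],[-1,0,0,-0.3,0,0,0]]]'
```

```text
time_s: 26.6
position: [0.5162, -0.0635, 0.0539]
tool_rot: [[0.994, -0.001, -0.109], [0.109, 0.0, 0.994], [-0.001, -1.0, 0.0]]
ft_force: [-13.0, 0.4, 19.5]
grip_width: 0.0085
```

```bash
python3 -m inch '[[[-1,0,0,-0.15,0,0,0],[-1,0,0,-0.3,0,0,0],[-1,0,0,-0.3,0,0,0]]]'
```

```text
time_s: 26.98
position: [0.5163, -0.0635, 0.0534]
tool_rot: [[0.994, 0.001, -0.11], [0.11, -0.001, 0.994], [0.0, -1.0, -0.001]]
ft_force: [-21.4, 2.2, 47.3]
grip_width: 0.0086
```

A hard stop at the bottom (47 N) means the flap is shut. I release in place, rise and look.

```bash
python3 -m inch '[[[-1,0,0,0.25,0,0,0],[-0.34,0,0,0.25,0,0,0],[-0.34,0,0,0.25,0,0,0],[-0.34,0,0,0.25,0,0,0],[-0.34,0,0,2,0,0,0],[-0.34,0,0,5,0,0,0],[-0.34,0,0,10,0,0,0],[-0.34,0,0,14,0,0,0],[-0.34,-6,-6,17,0,0,0],[-0.34,-10,-12,18,0,0,0],[-0.34,-14,-18,18,0,0,0],[-0.34,-18,-24,18,0,0,0],[-0.34,-22,-30,18,0,0,0],[-0.34,-24,-34,18,0,0,0],[-0.34,-24,-34,18,0,0,0],[-0.34,-24,-34,18,0,0,0]]]'
python3 - <<'E'
from h import *
d=shot('top','top13')
a=cv2.resize(d['frame'][130:225,205:325,::-1],None,fx=6,fy=6,interpolation=cv2.INTER_CUBIC);cv2.imwrite('pics/t13c.png',a)
d=shot('scene','sc13')
a=cv2.resize(d['frame'][85:215,195:320,::-1],None,fx=4.5,fy=4.5,interpolation=cv2.INTER_CUBIC);cv2.imwrite('pics/s13c.png',a)
E
```

```text
time_s: 28.98
position: [0.2759, -0.4063, 0.2289]
tool_rot: [[0.995, 0.001, -0.105], [0.105, 0.0, 0.995], [0.001, -1.0, 0.0]]
ft_force: [-0.3, 0.3, -0.1]
grip_width: 0.0281
```

View pics/t13c.png

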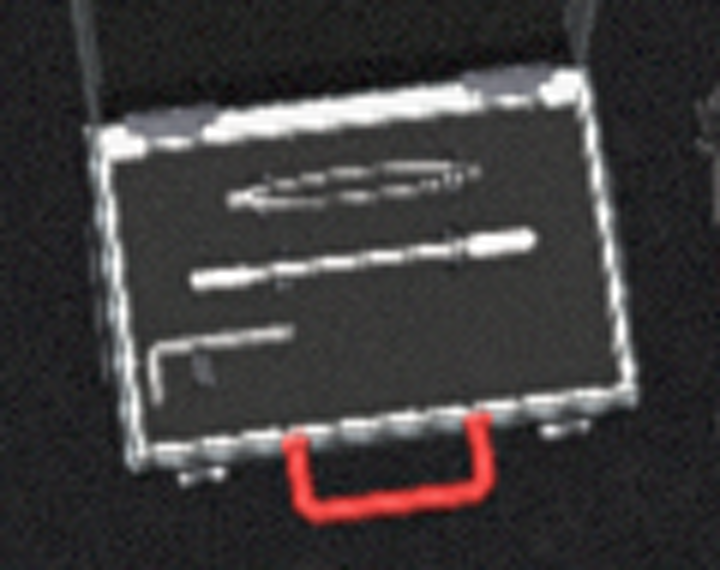

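View pics/sc13.png

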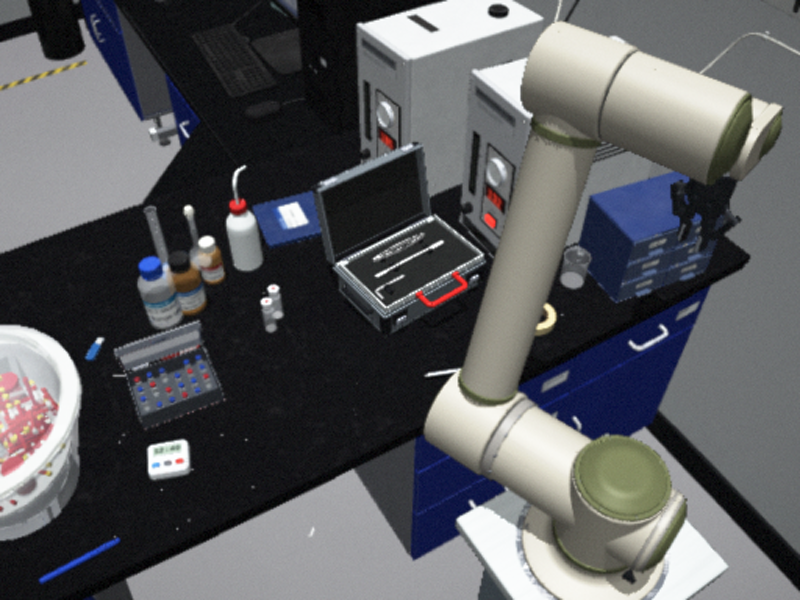

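View pics/s13c.png

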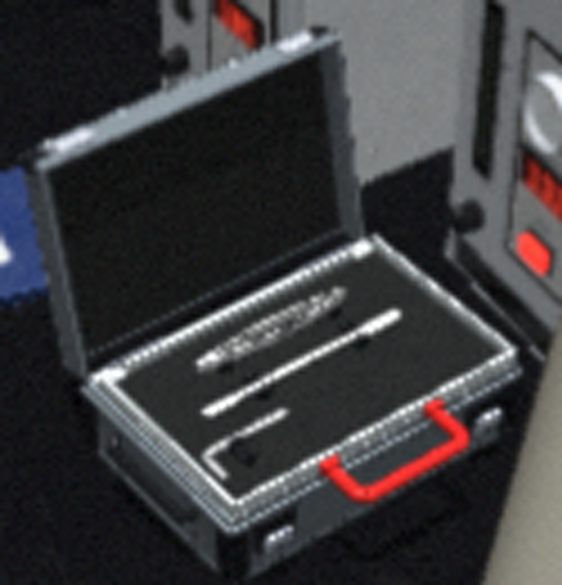

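The flap is visibly lower than at the start: the pull dropped about 12 px in the scene crop and the front rim now lies on the case rim. I check its height by triangulation.

```bash
python3 - <<'E'
from h import *
T=lambda x,y:crop(x,y,6,205,130); S=lambda x,y:crop(x,y,4.5,195,85)
for tn,sn,L in (('top13','sc13',(('pullL',(316,512),(365,491)),('pullR',(488,492),(465,440)),('rootL',(297,437),(328,468)),('rootR',(480,414),(434,406)))),):
    t=load(tn);s=load(sn)
    for nm,a,b in L: p,e=tri(t,T(*a),s,S(*b)); print(nm,p.round(4),round(e,4))
def cen(d,b):
    hsv=cv2.cvtColor(d['frame'],cv2.COLOR_RGB2HSV); m=((hsv[...,0]<8)|(hsv[...,0]>172))&(hsv[...,1]>150)&(hsv[...,2]>90)
    k=np.zeros_like(m);k[b[2]:b[3],b[0]:b[1]]=m[b[2]:b[3],b[0]:b[1]]; v,u=np.nonzero(k); return u.mean(),v.mean()
for i,j in(('top0','scene0'),('top13','sc13')):
    t=load(i);s=load(j);print(i,tri(t,cen(t,(245,295,190,222)),s,cen(s,(260,305,165,203))))
    b=(245,295,190,222)
d=load('top13');cv2.imwrite('pics/top13.png',cv2.resize(d['frame'][:,:,::-1],(800,600)))
E
```

```text
pullL [ 0.5114 -0.0228  0.072 ] 0.0042
pullR [ 0.5203 -0.1075  0.0684] 0.0035
rootL [ 0.5483 -0.0156  0.0649] 0.0009
rootR [ 0.5578 -0.1056  0.0698] 0.0005
top0 (array([ 0.52509434, -0.0607681 ,  0.08154736]), np.float64(0.0049274174611102185))
top13 (array([ 0.52428094, -0.06051164,  0.06919101]), np.float64(0.004706186854046907))
```

View pics/top13.png

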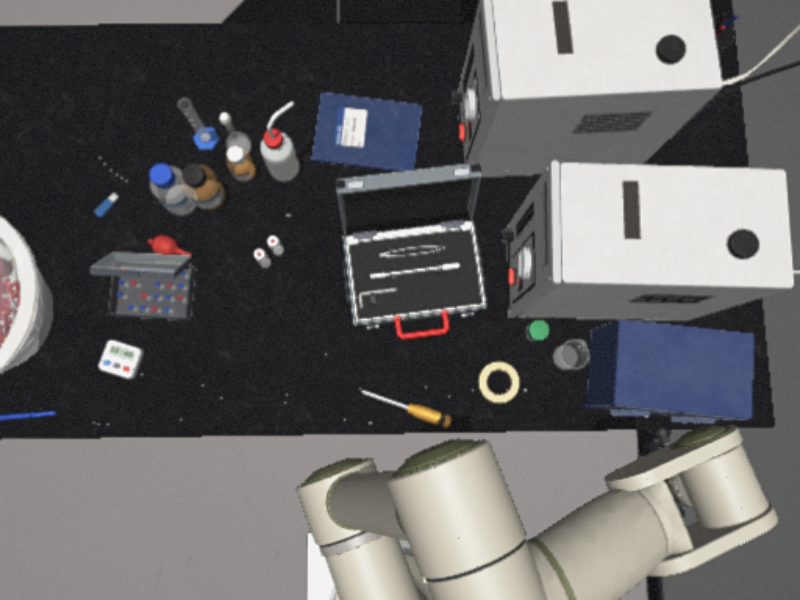

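The pull is at about 0.069 m, against 0.067 m nominal, and the bystanders have not moved. There is plenty of time, so I press down on the bar once more with the fingers shut. That confirms the stop and the height.

```bash
python3 -m inch '[[[-1,6,8.5,0,0,0,0],[-1,12,17,0,0,0,0],[-1,18,25.5,-1,0,0,0],[-1,24,34.2,-4,0,0,0],[-1,24,34.2,-8,0,0,0],[-1,24,34.2,-12,0,0,0],[-1,24,34.2,-13.5,0,0,0],[-1,24,34.2,-14.2,0,0,0],[-1,24,34.2,-14.6,0,0,0],[-1,24,34.2,-14.6,0,0,0]]]' 30
python3 -m inch '[[[-1,0,0,-0.4,0,0,0],[-1,0,0,-0.6,0,0,0],[-1,0,0,-0.6,0,0,0]]]'
```

```text
time_s: 30.32
position: [0.5174, -0.062, 0.0843]
tool_rot: [[0.994, 0.002, -0.109], [0.109, -0.001, 0.994], [0.002, -1.0, -0.001]]
ft_force: [-1.2, 0.4, 0.6]
grip_width: 0.0002
time_s: 30.7
position: [0.5174, -0.0624, 0.0777]
tool_rot: [[0.994, 0.001, -0.108], [0.108, -0.0, 0.994], [0.001, -1.0, -0.0]]
ft_force: [-0.1, -0.1, 0.1]
grip_width: -0.0002
```

```bash
python3 -m inch '[[[-1,0,0,-0.2,0,0,0],[-1,0,0,-0.4,0,0,0],[-1,0,0,-0.4,0,0,0]]]'
python3 -m inch '[[[-1,0,0,-0.2,0,0,0],[-1,0,0,-0.2,0,0,0]]]'
```

```text
time_s: 31.08
position: [0.5174, -0.062, 0.0733]
tool_rot: [[0.994, 0.001, -0.109], [0.109, -0.0, 0.994], [0.001, -1.0, -0.0]]
ft_force: [-0.1, 0.3, 0.5]
grip_width: 0.0005
time_s: 31.32
position: [0.5176, -0.062, 0.0719]
tool_rot: [[0.994, 0.001, -0.109], [0.109, -0.0, 0.994], [0.001, -1.0, -0.001]]
ft_force: [-1.5, 0.4, 4.4]
grip_width: 0.0001
```

First contact is at z = 0.072 m, which is the shut bar's top. I press slightly more, then leave and hand in.

```bash
python3 -m inch '[[[-1,0,0,-0.15,0,0,0],[-1,0,0,-0.15,0,0,0]]]'
python3 -m inch '[[[-1,0,0,1,0,0,0],[-1,0,0,5,0,0,0],[-1,0,0,10,0,0,0],[-1,0,0,14,0,0,0],[-1,-6,-6,15,0,0,0],[-1,-12,-12,15,0,0,0],[-1,-16,-18,15,0,0,0],[-1,-20,-24,15,0,0,0],[-1,-20,-24,15,0,0,0],[-1,-20,-24,15,0,0,0],[-1,-20,-24,15,0,0,0]]]'
python3 - <<'E'
from h import *
d=shot('top','top14');s=shot('scene','sc14')
def cen(d,b):
    hsv=cv2.cvtColor(d['frame'],cv2.COLOR_RGB2HSV); m=((hsv[...,0]<8)|(hsv[...,0]>172))&(hsv[...,1]>150)&(hsv[...,2]>90)
    k=np.zeros_like(m);k[b[2]:b[3],b[0]:b[1]]=m[b[2]:b[3],b[0]:b[1]]; v,u=np.nonzero(k); return u.mean(),v.mean()
print(tri(d,cen(d,(245,295,190,222)),s,cen(s,(260,305,165,203))))
E
```

```text
time_s: 31.58
position: [0.5177, -0.0621, 0.0716]
tool_rot: [[0.994, 0.002, -0.109], [0.109, -0.001, 0.994], [0.002, -1.0, -0.001]]
ft_force: [-5.8, 1.5, 16.7]
grip_width: 0.0003
time_s: 32.95
position: [0.3175, -0.3017, 0.22]
tool_rot: [[0.994, 0.001, -0.108], [0.108, 0.0, 0.994], [0.001, -1.0, 0.0]]
ft_force: [0.3, 0.5, 0.4]
grip_width: 0.0002
(array([ 0.52687139, -0.05867193,  0.06360004]), np.float64(0.010677709711208346))
```

View pics/top14.png

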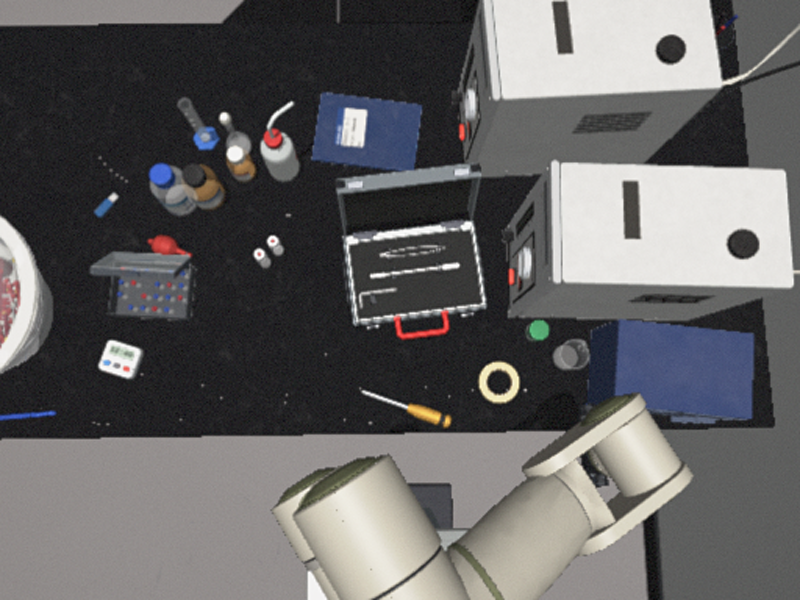

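The top view shows the flap shut, with the pull at (422,327), and every bystander where it was. The robot is clear of everything, so I hand in.

```bash
python3 -c "
from rig import env
print(env.close_job())"
```

```text
the job is handed in; nothing more can be done
None
```

I opened the flap to its stop, laid the cartridge in both saddles, let go, shut the flap over it and handed the job in at about 33 s. The hand-in gave no verdict.

- **Flap open:** the wrist force rose to about 17 N at the stop. The flap stood unmoved in the pictures until I closed it.
- **Cartridge:** after release I measured its centre at (0.638, -0.050), about 2 mm from my estimate of the seat. Its axis was within about 1° of the case, and it touched down at about 40 mm. I only measured it before shutting the flap, because the flap hides it afterwards.
- **Flap shut:** it met a hard stop at the bottom, where my press peaked at 47 N at the wrist. When I pressed again with shut fingers, first contact was at 72 mm, which is the top of the bar when shut.
- **Flap height by camera:** triangulation gave about 69 mm after closing, against 67 mm nominal. The last reading was 64 mm, with a 1 cm gap between the two camera rays. The arm may have hidden part of the pull in that view, so I trusted the contact height instead.
- **Bystanders:** they look unmoved in the last top view, by eye only; I did not measure them.

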